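Click a gas trap into its station and hold it down

ROBOT

A 6-joint arm with a two-finger parallel gripper is mounted at the origin on the work surface. World frame = base frame: x ahead of the robot, y to its left, z up, the work surface at z = 0. Lengths are in m, angles in degrees, forces in N, time in s.
With the tool pointing down it reaches from about 0.25 to 0.725 m from the base axis. Payload 9.7 kg.
Tool frame: the origin (TCP) lies midway between the tips of the shut fingers; the grasp point (between the pads) lies 19 mm behind it; x points along the fingers, y is the direction in which the jaws open and shut, and the axes are right-handed (so a half turn about x gives the same grasp; the last joint's range is limited). The gripper opens to 85 mm and grips with 20 to 120 N. Pads are 22 mm wide; open, the fingers measure 114 mm over their backs; the gripper's body (76 mm by 85 mm) begins 54 mm behind the grasp point. The pads swing forward as they close: fully open they stand 13 mm farther back than shut.
Start: joints at [68.526, 4.979, 10.078, 95.1, 0, 90], TCP at [0.201, 0.512, 0.201] pointing down, gripper open.
Joint ranges: [-179.16, 179.16], [-48.56, 103.87], [-65.8, 70.77], [-126.05, 130.52], [-82.76, 87.17], [-180, 180]. Speed limits (degrees/s): [127.2, 127.2, 147.25, 180, 180, 180].

INTERFACE

Orientations are given as [roll, pitch, yaw] about the fixed x, y, z axes, in that order (R = Rz(yaw) Ry(pitch) Rx(roll)).
In Python, from workcell import bot, cams gives the robot as it stands.
- The arm moves only by the tool apply_moves, never from a script. Its argument "commands" is a list of rows, each a list of 5 numbers: the shift along the tool's x, y, z in m, then the turn about the tool's x in rad, then the opening, from -1 (shut) to 1 (fully open). In form: [[tx, ty, tz, roll, hand], ...]. A call has 1 to 12 rows; each row is the pose to reach, as a shift and turn from the pose measured when the call began, along the tool's axes at that moment; what a row does not reach only later rows make up. A row lasts 1/10 s, in which the tool goes at most 50 mm and 8.59 degrees, less where a joint would pass 70% of its speed; a pose out of reach is approached as far as the arm can. A call with a gripper value outside its range is refused whole. The fingers move at their own pace and stop on an object; "newtons" is the grip in N (left out, the last holds). Time passes only in rows, so rows that repeat a pose let the fingers close. It gives the time, the measured TCP pose, the force and the opening at its end, in the units of the state.
- bot.get_obs(): the state, without advancing time (a new reading comes with each control period).
- cams.camera(name): name is "side" or "top" or "wrist"; returns a dict with "frame" (420x560x3 uint8, blue, green, red), "depth" (420x560 float32, m along the optical axis (not along the pixel's ray), 0 where there is no reading), "camera_matrix" (3x3 intrinsics, pixels), "R" (3x3) and "t" (3): a world point X has camera coordinates R X + t; the wrist camera has in their place "mount" (4x4, takes a point from camera to tool coordinates, whose origin is the TCP and whose axes are the tool frame's). Camera axes: x right, y down, z forward; pixel columns grow to the right and rows downward; lengths in m; the calibration is good to about 2 mm. The wrist camera is an equidistant fisheye: a pixel r from the principal point sees the ray r / f radians off the axis. A picture is of the moment at which its call begins: read the wrist's pose just before it.
- bot.job_done(): hands the job in, once; it reports no verdict.
Trained networks look in the newest picture that a camera, given by its name, has taken for a name from the list of things; names that differ only in an ending like _2 or _b are one class to them, and where a whole thing is asked for, a point or a joint stands for the part that bears it (a point fixed in the world has none). Each returns a list of dicts, best first, with "confidence" (0 to 1); they miss things now and then, are a little off and sometimes report something else, mostly with a low value. They report only what shows in the picture. A call takes as long as a camera call.
- cams.spot_in(name, camera): "rect" ([left, top, right, bottom] in pixels, round what is visible of it).
The state is a dict: "time": time; "q": joint angles; "qd": joint speeds; "joint_efforts": joint torques, N m; "ee_pos": TCP position; "tcp_rot": TCP orientation; "wrist_force": force on the tool from outside, world axes, zero at the start; "torque": the same for the moment, N m; "opening": finger opening in m.
Only numpy, scipy, OpenCV 4.12 (cv2) and the standard library are available. Lean on these libraries where they do the work, as an engineer would, in place of code of your own. Each camera call takes 0.05 s, during which the arm holds its last target. There are 200 camera calls.

TASK

On the gas trap station, press the round key, then the square key, then the bar-shaped key, one at a time and each all the way down and up again. Then take the tall gas trap out of its holder, set it upright in the station's socket and press it down until it clicks in, and keep pressing: finish while still holding it firmly down, fully home on the floor of the socket. Leave the short trap and everything else on the bench where it is.

Things in the scene. Friction and masses are not known exactly. Their poses are not given: they have to be found in the camera images.
- station: gas trap station: white block fixed to the bench, 150 (x) x 300 (y) x 60 mm high; origin at the centre of its underside, z up. Near one end (its -y end) of the top is the socket; along the rest stand three key modules in a row along y, 55 mm apart, in any order, the nearest 90 mm from the socket
- socket (a point): centre of the socket's mouth, level with the station's top; z up. Bore 40 mm in diameter, 4 mm chamfer, 40 mm deep, flat floor. Three sprung balls in its wall are the snap catch: they resist the trap when its foot is 20 to 12 mm above the floor, up to about 10 N, then the force suddenly drops and the balls hold it in. Below that only the valve pin resists, until the trap stands on the floor
- valve (a joint): travel of the sprung brass valve pin in the middle of the bore's floor, m: 0 = up (7 mm above the floor), 0.007 = fully down, when the trap stands on the floor. 2 N at the start, about 8 N fully down. A trap that has clicked in and is let go rises again to about 6 mm above the floor, a value of 0.001 to 0.002
- key_round (a joint): travel of the round key, m: 0 = up, 0.006 = fully down; it springs back up when let go
- key_round_top (a point): centre of the top face of the round key: a disc 24 mm in diameter. White cap standing 8 mm proud of a black housing (54 x 40 mm, 10 mm high) on the station's deck; x and y axes as the station's. It goes straight down 6 mm, 1.5 N at the start and 5 N fully down
- key_square (a joint): travel of the square key, m: 0 = up, 0.006 = fully down; it springs back up when let go
- key_square_top (a point): centre of the top face of the square key: 23 x 23 mm. White cap standing 8 mm proud of a black housing (54 x 40 mm, 10 mm high) on the station's deck; x and y axes as the station's. It goes straight down 6 mm, 1.5 N at the start and 5 N fully down
- key_bar (a joint): travel of the bar key, m: 0 = up, 0.006 = fully down; it springs back up when let go
- key_bar_top (a point): centre of the top face of the bar key: a narrow bar 42 (x) x 13 (y) mm. White cap standing 8 mm proud of a black housing (54 x 40 mm, 10 mm high) on the station's deck; x and y axes as the station's. It goes straight down 6 mm, 1.5 N at the start and 5 N fully down
- trap_mid (a point): centre, half-way up, of the tall gas trap: upright aluminium canister 36 mm in diameter, 115 mm tall, 0.1 to 0.2 kg, white top, a snap groove in its lowest 24 mm; z up. Its foot is 57.5 mm below this point. It stands in one of the holder's wells, foot 10 mm above the bench; fully home in the socket, its foot is on the bore's floor, 20 mm above the bench
- holder: grey block fixed to the bench, 70 (x) x 160 (y) x 25 mm high, origin at the centre of its underside; two wells 40 mm in diameter and 15 mm deep, 45 mm either side of the centre along y, hold the tall and the short trap, either way round
- short_trap: short gas trap, like the tall one but 70 mm tall, standing in the holder's other well, to be left there; origin at its foot
- amber: bystander: amber bottle, 60 mm in diameter, 150 mm high, origin at its foot
- jar: bystander: small jar, 50 mm in diameter, 60 mm high, origin at its foot
- beaker: bystander: open glass beaker, 60 mm in diameter, 80 mm high, origin at its foot
- wrench: bystander: wrench 160 mm long, lying flat between the holder and the station
- carton: bystander: cardboard carton 90 x 120 x 50 mm, origin at the centre of its underside

How it is judged:
By the outcome, as a careful person would: the job done as asked, in the order asked, and still so for the second after the job is handed in, while the arm keeps its last pose, push and grip.
It also fails if it takes over 58 s, if anything falls off the work surface, if the arm or the gripper's body presses on something with over 40 N, if the wrist force passes 120 N, or if a joint passes its speed limit or range.

## Working session

There is one attempt and no reset: what is moved stays moved. The work goes in short steps, Python scripts to look and compute and a tool call to move; the robot and the scene stay as the last step left them, time stands still between calls to the robot, and variables do not carry over. Pictures are saved under pics/ and viewed, about 8 in all and at most 12, crops included, and the job is handed in when it is done.

Besides the shell and the picture viewer there is one more tool, called after "Request:" as name(argument=value, ...), one argument or row to a line, values as JSON. apply_moves: Moves the arm, as the interface text tells. Its arguments: {"type":"object","properties":{"commands":{"type":"array"},"newtons":{"type":"number"}},"required":["commands"]}

```bash
mkdir -p pics; ls; python3 - <<'E'
from workcell import bot, cams
import cv2, numpy as np
print(bot.get_obs())
ims=[]
for c in ["top","side"]:
    d=cams.camera(c); ims.append(d["frame"]); np.savez(f"{c}.npz",**d)
    print(c,d["camera_matrix"].tolist(),d["R"].round(3).tolist(),d["t"].round(3).tolist())
    for n in ["station","key_round_top","key_square_top","key_bar_top","trap_mid","holder","short_trap","amber","jar","beaker","wrench","carton"]:
        print(n,[( [int(x) for x in r["rect"]],round(r["confidence"],2)) for r in cams.spot_in(n,c)][:3])
cv2.imwrite("pics/top.png",ims[0]); cv2.imwrite("pics/side.png",ims[1])
E
```

```text
pics
{'time': 0.0, 'q': array([6.85233121e+01, 5.01042845e+00, 1.00337257e+01, 9.50976869e+01,
       5.94583175e-04, 8.99993818e+01]), 'qd': array([-0.04594099,  0.0801708 , -0.0034187 , -0.01003068,  0.07110259,
       -0.03767093]), 'joint_efforts': array([ 2.79282962e-03, -5.20392072e+01,  4.64804792e+01,  1.63556373e-02,
        2.81374207e-05,  6.22565295e-06]), 'ee_pos': array([0.20126912, 0.51157066, 0.200083  ]), 'tcp_rot': array([ -90.45856302,   89.92560796, -111.93463315]), 'wrist_force': array([ 0.09137813, -0.59309567,  0.05140135]), 'torque': array([-0.03624394, -0.00940836,  0.0067842 ]), 'opening': 0.08531474262221161}
top [[461.34195996007963, 0.0, 286.7554153447039], [0.0, 461.34195996007963, 209.08857059937478], [0.0, 0.0, 1.0]] [[0.007, -1.0, -0.016], [-0.984, -0.004, -0.176], [0.176, 0.017, -0.984]] [-0.101, 0.626, 1.155]
station [([113, 199, 237, 264], 0.76)]
key_round_top [([145, 221, 154, 234], 0.62)]
key_square_top [([123, 222, 134, 233], 0.44)]
key_bar_top []
trap_mid [([314, 235, 328, 254], 0.65)]
holder [([300, 234, 364, 275], 0.82)]
short_trap []
amber [
[... 345 characters left out ...]
, [-0.028, -0.534, -0.845], [0.053, 0.844, -0.534]] [-0.626, 0.009, 1.138]
station [([232, 147, 292, 202], 0.95)]
key_round_top [([238, 203, 253, 245], 0.75)]
key_square_top [([325, 143, 343, 193], 0.16)]
key_bar_top [([253, 158, 265, 160], 0.57), ([211, 235, 261, 283], 0.3)]
trap_mid [([235, 203, 256, 244], 0.71), ([321, 141, 343, 193], 0.28)]
holder [([210, 235, 263, 284], 0.85)]
short_trap [([223, 236, 239, 272], 0.63)]
amber [([323, 141, 340, 191], 0.8)]
jar [([313, 205, 332, 230], 0.65)]
beaker [([318, 237, 350, 277], 0.76), ([251, 158, 267, 157], 0.61)]
wrench [([186, 220, 237, 229], 0.7), ([221, 237, 239, 272], 0.42)]
carton [([188, 310, 255, 388], 0.88), ([252, 157, 268, 161], 0.65)]
```

```bash
python3 - <<'E'
import cv2, numpy as np
t=np.load("top.npz")["frame"]; s=np.load("side.npz")["frame"]
a=cv2.resize(t[120:310,100:480],None,fx=2.1,fy=2.1,interpolation=cv2.INTER_CUBIC)
cv2.imwrite("pics/topc.png",a[:, :798])
E
```

```text
(no output)
```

View pics/topc.png

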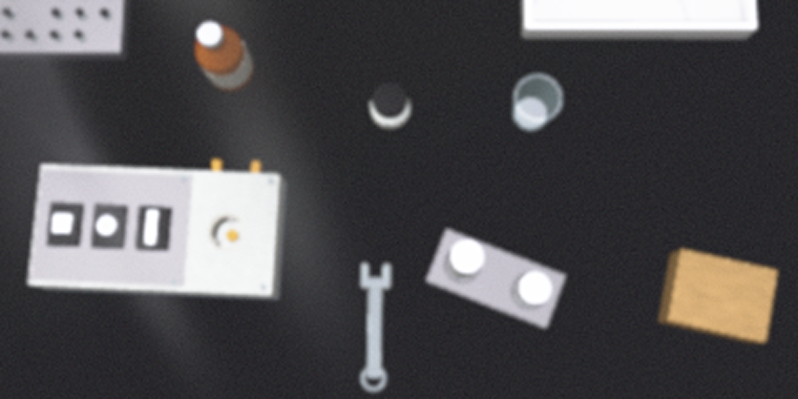

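View pics/side.png

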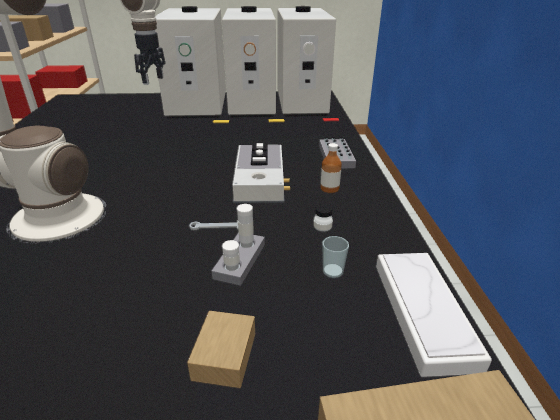

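The top crop shows the keys from left to right as square (62,223), round (106,226) and bar (152,227), with the socket at (226,233). The left white disc (466,257) is the tall trap and the right one is the short trap; the side view confirms this, with the tall one nearer the station.

```bash
cat > h.py <<'E'
import numpy as np, cv2
def plane(d,uv,z):
    K,R,t=d["camera_matrix"],d["R"],d["t"]
    r=R.T@np.linalg.solve(K,np.array([*uv,1.])); c=-R.T@t
    return c+r*(z-c[2])/r[2]
def blob(f,uv,w,thr):
    u,v=map(int,uv); g=f[v-w:v+w+1,u-w:u+w+1].min(2)
    n,l,st,ce=cv2.connectedComponentsWithStats((g>thr).astype(np.uint8))
    k=l[w,w]; return ce[k]+[u-w,v-w], st[k]
E
python3 - <<'E'
from h import *
d=np.load("top.npz");f=d["frame"]
P={}
for n,uv,z,w in [("sq",(129,226),.078,10),("rd",(150,228),.078,10),("bar",(172,228),.078,11),("tall",(322,242),.125,12),("short",(354,257),.08,12)]:
    thr=(int(f[uv[1],uv[0]].min())-60)
    c,st=blob(f,uv,w,thr); P[n]=plane(d,c,z); print(n,thr,c.round(1),st,P[n].round(4))
print("socket",plane(d,(207.6,231),.06))
a=P["sq"]-P["bar"]; print(np.linalg.norm(a), np.degrees(np.arctan2(a[1],a[0])))
h=P["tall"]-P["short"]; print("holder",np.linalg.norm(h),np.degrees(np.arctan2(h[1],h[0])))
print("sock pred",P["rd"]-a/110.*1000/1000*0, P["bar"]-a/np.linalg.norm(a)*.09)
# station corners on top z=.06 from crop px
for c in [(40,164),(280,174),(272,294),(29,284)]: print(plane(d,(c[0]/2.1+100,c[1]/2.1+120),.06).round(3))
E
```

```text
sq 194 [129.1 225.6] [ 5  5 11 10 89] [0.578  0.3067 0.078 ]
rd 193 [150.2 226.8] [ 6  4 10 10 75] [0.5753 0.2519 0.078 ]
bar 195 [171.6 227.7] [ 8  3  7 17 95] [0.573  0.1967 0.078 ]
tall 194 [323.  242.1] [  0   1  25  24 347] [ 0.5331 -0.1875  0.125 ]
short 194 [355.1 256.3] [  5   2  18  18 245] [ 0.5023 -0.2707  0.08  ]
socket [0.56734396 0.10736005 0.06      ]
0.11010094653469507 87.3946935478111
holder 0.09949766601448481 69.6529198718449
sock pred [0.57531345 0.25189164 0.078     ] [0.56890965 0.10681087 0.078     ]
[0.654 0.345 0.06 ]
[0.642 0.042 0.06 ]
[0.493 0.048 0.06 ]
[0.503 0.348 0.06 ]
```

```bash
cat >> h.py <<'E'
from scipy.spatial.transform import Rotation as Ro
def go(o,tgt,jaw=None):
    """tool-frame shift (m) to world TCP target; roll to bring jaw axis (y) to world heading jaw deg (mod 180)"""
    R=Ro.from_euler("xyz",o["tcp_rot"],degrees=True).as_matrix()
    s=R.T@(np.array(tgt)-o["ee_pos"]); y=R[:,1]; cur=np.degrees(np.arctan2(y[1],y[0]))
    r=None
    if jaw is not None:
        dl=(jaw-cur+90)%180-90   # ccw seen from above; tool x points down
        r=round(float(-np.radians(dl)),4)
    return s.round(4).tolist(),"jaw",round(cur,1),"roll",r
def wrist(bot,cams):
    o=bot.get_obs(); d=cams.camera("wrist"); d["o"]=o
    R=Ro.from_euler("xyz",o["tcp_rot"],degrees=True).as_matrix()
    T=np.eye(4);T[:3,:3]=R;T[:3,3]=o["ee_pos"]; d["T"]=T@d["mount"]; return d
def wplane(d,uv,z):
    K=d["camera_matrix"];x=(uv[0]-K[0,2])/K[0,0];y=(uv[1]-K[1,2])/K[1,1];r=np.hypot(x,y)
    ray=np.array([x/r*np.sin(r),y/r*np.sin(r),np.cos(r)]) if r>1e-9 else np.array([0,0,1.])
    w=d["T"][:3,:3]@ray;c=d["T"][:3,3]; return c+w*(z-c[2])/w[2]
def wproj(d,X):
    K=d["camera_matrix"];p=np.linalg.inv(d["T"])@np.array([*X,1.]);rho=np.hypot(p[0],p[1]);th=np.arctan2(rho,p[2])
    return np.array([K[0,2]+K[0,0]*th*p[0]/rho,K[1,2]+K[1,1]*th*p[1]/rho])
E
python3 - <<'E'
from workcell import bot
from h import *
o=bot.get_obs(); print(Ro.from_euler("xyz",o["tcp_rot"],degrees=True).as_matrix().round(3)); print(go(o,[.535,.22,.20],87.4)); print(go(o,[.535,.22,.20],-2.6),o["q"])
E
```

```text
[[-0.     0.366  0.931]
 [ 0.     0.931 -0.366]
 [-1.     0.    -0.   ]]
([0.0008, -0.1494, 0.4173], 'jaw', np.float64(68.5), 'roll', -0.3294)
([0.0008, -0.1494, 0.4173], 'jaw', np.float64(68.5), 'roll', 1.2414) [6.85256082e+01 4.97889512e+00 1.00785455e+01 9.50982674e+01
 2.52099053e-03 8.99991099e+01]
```

Request:
apply_moves(
  commands=[
    [0, -0.149, 0.417, 1.241, -1],
    [0, -0.149, 0.417, 1.241, -1],
    [0, -0.149, 0.417, 1.241, -1],
    [0, -0.149, 0.417, 1.241, -1],
    [0, -0.149, 0.417, 1.241, -1],
    [0, -0.149, 0.417, 1.241, -1],
    [0, -0.149, 0.417, 1.241, -1],
    [0, -0.149, 0.417, 1.241, -1],
    [0, -0.149, 0.417, 1.241, -1],
    [0, -0.149, 0.417, 1.241, -1],
    [0, -0.149, 0.417, 1.241, -1],
    [0, -0.149, 0.417, 1.241, -1],
  ],
  newtons=60,
)

```text
time: 2.5
ee_pos: [0.5343, 0.221, 0.2009]
tcp_rot: [-127.6, 90.0, 139.9]
wrist_force: [-0.4, -0.2, 0.3]
opening: -0.0003
```

```bash
python3 - <<'E'
from workcell import bot,cams
from h import *
d=wrist(bot,cams); o=d["o"]; print({k:np.round(v,3).tolist() for k,v in o.items() if k!="joint_efforts"}); print(d["camera_matrix"],d["mount"].round(3))
np.savez("w1.npz",frame=d["frame"],T=d["T"],camera_matrix=d["camera_matrix"])
f=d["frame"].copy()
for X in [(.578,.3067,.078),(.5753,.2519,.078),(.573,.1967,.078),(.569,.107,.06)]:
    p=wproj(d,X);print(p.round(1)); cv2.drawMarker(f,tuple(int(v) for v in p),(0,0,255),0,9)
cv2.imwrite("pics/w1.png",f)
E
```

```text
{'time': 2.5, 'q': [22.465, 8.948, 14.45, 95.509, 0.014, 114.991], 'qd': [0.94, -0.548, -0.124, 0.039, -0.068, -0.035], 'ee_pos': [0.534, 0.221, 0.201], 'tcp_rot': [-127.598, 89.984, 139.876], 'wrist_force': [-0.379, -0.201, 0.278], 'torque': [-0.028, 0.004, -0.004], 'opening': -0.0}
[[325.1922621    0.         281.64984915]
 [  0.         325.1922621  210.18957828]
 [  0.           0.           1.        ]] [[-0.001 -0.302  0.953 -0.174]
 [ 1.    -0.     0.001 -0.   ]
 [-0.     0.953  0.302 -0.076]
 [ 0.     0.     0.     1.   ]]
[325.8  98.5]
[324.4 157.8]
[322.6 214.6]
[316.9 285.4]
```

View pics/w1.png

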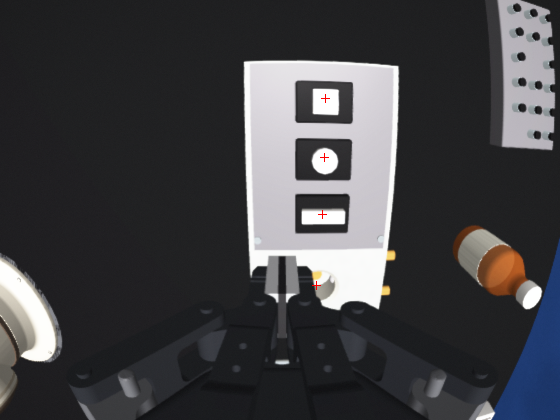

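The wrist view agrees with the top-view estimates to about 3 px: square (325,101), round (324,161), bar (323,217). I'll refine from the blob centroids.

```bash
python3 - <<'E'
from workcell import bot
from h import *
d=np.load("w1.npz");o=bot.get_obs()
for n,uv,w in [("sq",(325,101),22),("rd",(324,161),22),("bar",(323,217),26)]:
    c,st=blob(d["frame"],uv,w,170); X=wplane(d,c,.078); print(n,c.round(1),st,X.round(4), go(o,[X[0],X[1],.095])[0])
E
```

```text
sq [325.5 101.3] [ 10  10  26  26 659] [0.5777 0.3041 0.078 ] [0.106, 0.0398, -0.0846]
rd [324.5 160.7] [ 10   9  26  26 522] [0.5754 0.2492 0.078 ] [0.106, 0.04, -0.0296]
bar [323.  216.5] [  5  19  43  14 599] [0.5733 0.1947 0.078 ] [0.106, 0.0403, 0.0249]
```

Request:
apply_moves(
  commands=[
    [0.03, 0.04, -0.031, 0, -1],
    [0.07, 0.04, -0.031, 0, -1],
    [0.105, 0.04, -0.031, 0, -1],
    [0.115, 0.04, -0.031, 0, -1],
    [0.12, 0.04, -0.031, 0, -1],
    [0.125, 0.04, -0.031, 0, -1],
    [0.128, 0.04, -0.031, 0, -1],
    [0.128, 0.04, -0.031, 0, -1],
  ],
)

```text
time: 3.35
ee_pos: [0.5759, 0.2508, 0.0742]
tcp_rot: [121.6, 89.9, 29.2]
wrist_force: [0.7, 0.5, 0.1]
opening: -0.0001
```

Request:
apply_moves(
  commands=[
    [0.002, 0, 0, 0, -1],
    [0.004, 0, 0, 0, -1],
    [0.004, 0, 0, 0, -1],
  ],
)

```text
time: 3.65
ee_pos: [0.5759, 0.2507, 0.0702]
tcp_rot: [121.0, 89.9, 28.5]
wrist_force: [0.4, 0.1, -0.1]
opening: 0.0003
```

```bash
python3 - <<'E'
from workcell import bot,cams
from h import *
d=wrist(bot,cams); o=d["o"]; print(o["ee_pos"],o["wrist_force"],o["joint_efforts"])
f=d["frame"]; cv2.imwrite("pics/w2.png",cv2.resize(f[60:330,180:460],None,fx=2,fy=2))
E
```

```text
[0.57591856 0.25071384 0.07020664] [ 0.35038934  0.07006923 -0.08727225] [ 7.28455096e-03 -6.38400507e+01  4.72870660e+01 -1.13038318e-01
  1.01886322e-03  6.22436937e-05]
```

View pics/w2.png

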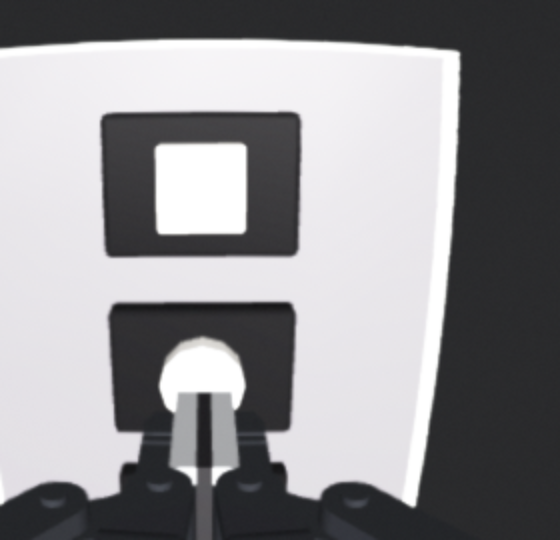

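```bash
python3 - <<'E'
from workcell import bot,cams
from h import *
d=wrist(bot,cams); p=d["o"]["ee_pos"]
q=lambda X:((wproj(d,X)-[180,60])*2).round(0)
print("tip edge/ctr",q(p+[0,.011,0]),q(p+[0,.0,0]),q(p+[.011,.011,0]))
for z in (.078,.072,.065): print(z,"cap far/ctr",q((.5755,.2505+.012,z)),q((.5755+.012,.2505,z)),q((.5755-.012,.2505,z)))
print("sq",q((.5777,.3050,.078)))
print(d["o"]["wrist_force"])
t=cams.camera("side"); K=t["camera_matrix"]
for X in (p,(.5755,.2505,.078)):
    c=t["R"]@np.array(X)+t["t"]; print((K@c/c[2])[:2])
cv2.imwrite("pics/s2.png",cv2.resize(t["frame"][110:200,220:320],None,fx=6,fy=6,interpolation=2))
E
```

```text
tip edge/ctr [201. 333.] [203. 368.] [240. 331.]
0.078 cap far/ctr [200. 340.] [244. 378.] [159. 382.]
0.072 cap far/ctr [200. 333.] [243. 370.] [160. 373.]
0.065 cap far/ctr [200. 324.] [242. 360.] [162. 364.]
sq [201. 185.]
[-0.0145198   0.02951118  0.25384404]
[259.66948572 152.92418521]
[259.49711559 150.81249516]
```

View pics/s2.png

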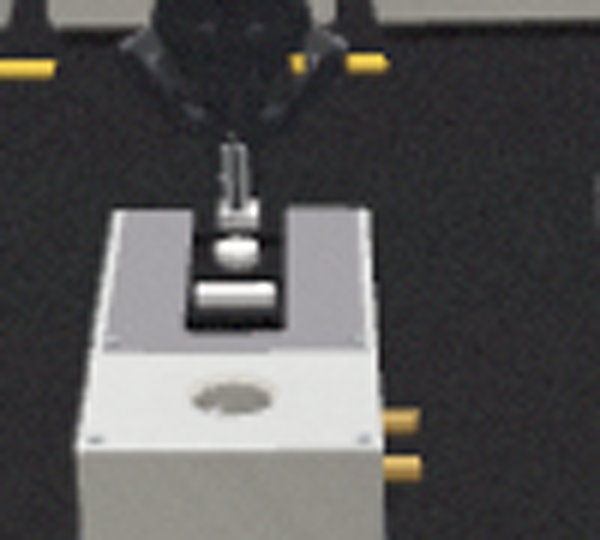

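```bash
python3 - <<'E'
from workcell import bot
import numpy as np
from h import *
s=np.load("side.npz"); o=bot.get_obs(); p=o["ee_pos"]
w=dict(np.load("w1.npz")); R=Ro.from_euler("xyz",o["tcp_rot"],degrees=True).as_matrix()
print("ee w1 era mount check")
R1=Ro.from_euler("xyz",[-127.598,89.984,139.876],degrees=True).as_matrix(); T1=np.eye(4);T1[:3,:3]=R1;T1[:3,3]=[.5343,.221,.2009]
M=np.linalg.inv(T1)@w["T"]; T=np.eye(4);T[:3,:3]=R;T[:3,3]=p; d={"T":T@M,"camera_matrix":w["camera_matrix"]}
for dz in (0,.01,.015,.02,.025,.03):
    a=(wproj(d,p+[0,.011,dz])-[180,60])*2; c=s["R"]@(p+[0,0,dz])+s["t"]; b=(s["camera_matrix"]@c/c[2])[:2]
    a2=(wproj(d,p+[0.0145,.011,dz])-[180,60])*2
    print(dz,a.round(),a2.round(),((b-[220,110])*6).round())
E
```

```text
ee w1 era mount check
0 [201. 333.] [252. 331.] [238. 258.]
0.01 [201. 346.] [255. 344.] [238. 241.]
0.015 [201. 353.] [256. 351.] [237. 233.]
0.02 [201. 360.] [258. 358.] [237. 224.]
0.025 [201. 368.] [259. 365.] [237. 216.]
0.03 [201. 376.] [261. 374.] [237. 207.]
```

The force is zero, and in both views the fingertips sit well above the cap even though the reported TCP is lower. The real tips must be 20–30 mm behind the stated TCP, so I'll descend in small steps until they touch.

Request:
apply_moves(
  commands=[
    [0.003, 0, 0, 0, -1],
    [0.006, 0, 0, 0, -1],
    [0.009, 0, 0, 0, -1],
    [0.009, 0, 0, 0, -1],
  ],
)

```text
time: 4.2
ee_pos: [0.5756, 0.2506, 0.0605]
tcp_rot: [125.3, 89.9, 32.8]
wrist_force: [-0.6, -0.7, 0.4]
opening: -0.0001
```

Request:
apply_moves(
  commands=[
    [0.002, 0, 0, 0, -1],
    [0.004, 0, 0, 0, -1],
    [0.006, 0, 0, 0, -1],
    [0.006, 0, 0, 0, -1],
  ],
)

```text
time: 4.6
ee_pos: [0.5755, 0.2506, 0.0541]
tcp_rot: [140.1, 90.0, 47.6]
wrist_force: [0.0, 0.0, 0.0]
opening: 0.0002
```

```bash
python3 - <<'E'
from workcell import bot,cams
from h import *
d=wrist(bot,cams); t=cams.camera("side"); print(d["o"]["ee_pos"],d["o"]["wrist_force"])
a=cv2.resize(d["frame"][130:330,200:390],None,fx=2,fy=2);b=cv2.resize(t["frame"][120:186,230:293],None,fx=6,fy=6.06,interpolation=2)[:400]
cv2.imwrite("pics/c3.png",np.hstack([a,b]))
cap=d["depth"][190:270,281]; print(cap[::8])
T=np.linalg.inv(d["T"]); print("cam height",d["T"][:3,3])
E
```

```text
[0.57545601 0.2505625  0.05411245] [0.01505311 0.03839237 0.00035651]
[0.1610492  0.17326881 0.17379344 0.17552815 0.1713146  0.16835585
 0.16856186 0.16171211 0.16313572 0.14494795]
cam height [0.57865709 0.3263513  0.22834075]
```

View pics/c3.png

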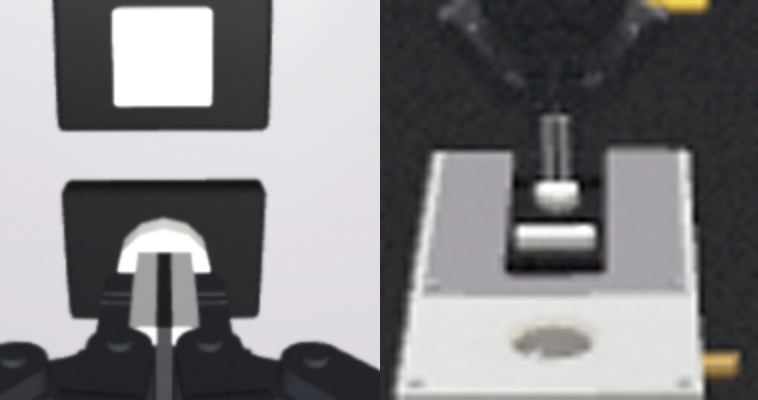

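Request:
apply_moves(
  commands=[
    [0.002, 0, 0, 0, -1],
    [0.004, 0, 0, 0, -1],
    [0.004, 0, 0, 0, -1],
  ],
)

```text
time: 5.0
ee_pos: [0.5754, 0.2505, 0.0501]
tcp_rot: [147.2, 90.0, 54.7]
wrist_force: [0.7, 0.3, -0.3]
opening: 0.0001
```

Request:
apply_moves(
  commands=[
    [0.002, 0, 0, 0, -1],
    [0.004, 0, 0, 0, -1],
    [0.004, 0, 0, 0, -1],
  ],
)

```text
time: 5.3
ee_pos: [0.5755, 0.2506, 0.046]
tcp_rot: [134.0, 90.0, 41.5]
wrist_force: [-0.4, 0.6, 1.6]
opening: 0.0004
```

Request:
apply_moves(
  commands=[
    [0.0015, 0, 0, 0, -1],
    [0.003, 0, 0, 0, -1],
    [0.003, 0, 0, 0, -1],
  ],
)

```text
time: 5.6
ee_pos: [0.5756, 0.2506, 0.0431]
tcp_rot: [126.6, 90.0, 34.1]
wrist_force: [-0.9, -0.6, 4.1]
opening: 0.0
```

Request:
apply_moves(
  commands=[
    [0.0015, 0, 0, 0, -1],
    [0.0025, 0, 0, 0, -1],
    [0.0025, 0, 0, 0, -1],
  ],
)

```text
time: 5.9
ee_pos: [0.5756, 0.2506, 0.0415]
tcp_rot: [122.5, 89.9, 30.0]
wrist_force: [-3.2, -1.7, 9.9]
opening: 0.0
```

Request:
apply_moves(
  commands=[
    [-0.008, 0, 0, 0, -1],
    [-0.02, 0, 0, 0, -1],
    [-0.025, 0, 0, 0, -1],
    [-0.025, 0.001, -0.027, 0, -1],
    [-0.025, 0.002, -0.0545, 0, -1],
    [-0.025, 0.002, -0.0545, 0, -1],
    [-0.01, 0.002, -0.0545, 0, -1],
    [-0.005, 0.002, -0.0545, 0, -1],
    [-0.003, 0.002, -0.0545, 0, -1],
    [-0.001, 0.002, -0.0545, 0, -1],
    [0.001, 0.002, -0.0545, 0, -1],
    [0.001, 0.002, -0.0545, 0, -1],
  ],
)

```text
time: 7.1
ee_pos: [0.58, 0.3044, 0.0416]
tcp_rot: [112.0, 89.9, 19.5]
wrist_force: [-4.7, -2.2, 8.4]
opening: 0.0001
```

Request:
apply_moves(
  commands=[
    [0.0018, -0.001, 0, 0, -1],
    [0.0018, -0.001, 0, 0, -1],
  ],
)

```text
time: 7.3
ee_pos: [0.5799, 0.3045, 0.0415]
tcp_rot: [112.9, 89.7, 20.3]
wrist_force: [-0.2, -0.3, 8.5]
opening: 0.0004
```

Solidly bottomed. Next, the bar key.

Request:
apply_moves(
  commands=[
    [-0.008, 0, 0, 0, -1],
    [-0.02, 0, 0, 0, -1],
    [-0.025, 0, 0, 0, -1],
    [-0.025, -0.001, 0.04, 0, -1],
    [-0.025, -0.002, 0.08, 0, -1],
    [-0.025, -0.002, 0.109, 0, -1],
    [-0.025, -0.002, 0.109, 0, -1],
    [-0.01, -0.002, 0.109, 0, -1],
    [-0.005, -0.002, 0.109, 0, -1],
    [-0.002, -0.002, 0.109, 0, -1],
    [0.001, -0.002, 0.109, 0, -1],
    [0.0015, -0.002, 0.109, 0, -1],
  ],
)

```text
time: 8.5
ee_pos: [0.5729, 0.196, 0.0413]
tcp_rot: [107.7, 89.7, 15.2]
wrist_force: [-7.1, -4.6, 16.7]
opening: -0.0
```

Request:
apply_moves(
  commands=[
    [0.001, 0, 0, 0, -1],
    [0.001, 0, 0, 0, -1],
  ],
)

```text
time: 8.7
ee_pos: [0.5729, 0.1962, 0.0415]
tcp_rot: [98.6, 89.6, 6.1]
wrist_force: [-2.9, -6.0, 10.2]
opening: 0.0001
```

Request:
apply_moves(
  commands=[
    [-0.01, 0, 0, 0, -1],
    [-0.05, 0, 0, 0, -1],
    [-0.1, 0, 0.01, 0, -1],
    [-0.15, -0.005, 0.045, 0, -1],
    [-0.18, -0.01, 0.09, 0.1, 0],
    [-0.18, -0.02, 0.458, 0.2, 0.2],
    [-0.18, -0.023, 0.458, 0.3, 0.2],
    [-0.18, -0.023, 0.458, 0.356, 0.2],
    [-0.18, -0.023, 0.458, 0.356, 0.2],
    [-0.18, -0.023, 0.458, 0.356, 0.2],
    [-0.18, -0.023, 0.458, 0.356, 0.2],
    [-0.18, -0.023, 0.458, 0.356, 0.2],
  ],
)

```text
time: 9.9
ee_pos: [0.5315, -0.2311, 0.2205]
tcp_rot: [121.6, 89.6, 8.8]
wrist_force: [1.3, 0.2, 0.8]
opening: 0.0514
```

```bash
python3 - <<'E'
from workcell import bot,cams
from h import *
o=bot.get_obs(); print(o["time"],o["ee_pos"],o["opening"],o["wrist_force"],go(o,[.53,-.26,.22],-23))
E
```

```text
9.9 [ 0.53153544 -0.23110735  0.22049346] 0.051400985790747866 [1.2774145  0.20847785 0.83361855] ([0.0005, 0.0098, 0.0272], 'jaw', np.float64(-22.8), 'roll', 0.0033)
```

```bash
python3 - <<'E'
from workcell import bot,cams
from h import *
d=wrist(bot,cams)
np.savez("w4.npz",frame=d["frame"],T=d["T"],camera_matrix=d["camera_matrix"],depth=d["depth"])
for n in ["trap_mid","short_trap","holder"]: print(n,cams.spot_in(n,"wrist")[:2])
print(wproj(d,(.531,-.19,.125)))
cv2.imwrite("pics/w4.png",d["frame"])
E
```

```text
trap_mid [{'rect': [240.9, 129.1, 286.3, 177.7], 'confidence': 0.62}]
short_trap []
holder [{'rect': [233.4, 110.9, 302.5, 245.9], 'confidence': 0.79}]
[260.67825072 156.86738591]
```

View pics/w4.png

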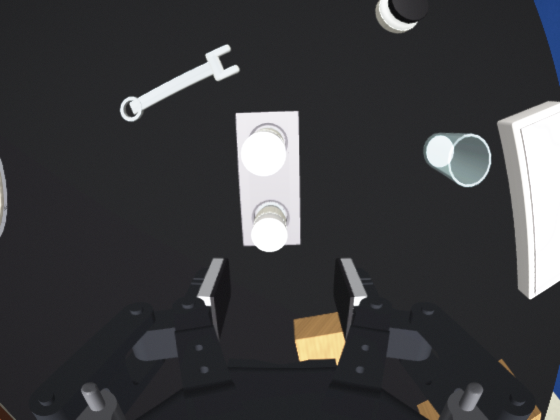

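The wrist view shows the tall trap's top disc at (264,154) and the short trap's at (269,235). The jaws are perpendicular to the row of wells and clear of the neighbour.

```bash
python3 - <<'E'
from workcell import bot
from h import *
d=np.load("w4.npz"); f=d["frame"]; o=bot.get_obs()
g=f[125:182,235:292].min(2)
c=cv2.HoughCircles(cv2.GaussianBlur(cv2.resize(g,None,fx=4,fy=4,interpolation=2),(5,5),0),cv2.HOUGH_GRADIENT,1,200,param1=80,param2=15,minRadius=75,maxRadius=105)
c=c[0,0]/4; uv=c[:2]+[235,125]-.4; print(uv,c[2]); X=wplane(d,uv,.125); print("tall",X)
S=wplane(d,(269.5,234.5),.08); print("short",S)
C=[wplane(d,u,.025) for u in [(237,113),(299,111),(300,244),(244,246)]]; C=np.array(C); print(C.round(3))
h=(C[0]+C[1]-C[2]-C[3])/2; print(np.linalg.norm(h),np.degrees(np.arctan2(h[1],h[0]))); m=C.mean(0); print("pred",m+.045*h/np.linalg.norm(h))
h=X-S;print(np.linalg.norm(h[:2]),np.degrees(np.arctan2(h[1],h[0])))
K=d["camera_matrix"]; print(wproj(d,X+[.018,0,0])-wproj(d,X-[.018,0,0]))
print(go(o,[X[0],X[1],.15],-22.5))
E
```

```text
[264.475 150.725] 19.35
tall [ 0.53597754 -0.18648954  0.125     ]
short [ 0.50191483 -0.27243434  0.08      ]
[[ 0.516 -0.144  0.025]
 [ 0.581 -0.169  0.025]
 [ 0.521 -0.318  0.025]
 [ 0.456 -0.294  0.025]]
0.16095990768840043 68.38840824172148
pred [ 0.53504657 -0.18927773  0.025     ]
0.0924487788305088 68.37996918654227
[ 39.6099094  -16.81655004]
([0.07, -0.0134, -0.0418], 'jaw', np.float64(-23.0), 'roll', -0.0081)
```

Request:
apply_moves(
  commands=[
    [0.0, -0.0135, -0.04, 0, 0.5],
    [0.03, -0.0135, -0.04, 0, 0.5],
    [0.06, -0.0135, -0.04, 0, 0.5],
    [0.08, -0.0135, -0.04, 0, 0.5],
    [0.095, -0.0135, -0.04, 0, 0.5],
    [0.11, -0.0135, -0.04, 0, 0.5],
    [0.12, -0.0135, -0.04, 0, 0.5],
    [0.13, -0.0135, -0.04, 0, 0.5],
    [0.14, -0.0135, -0.04, 0, 0.5],
    [0.145, -0.0135, -0.04, 0, 0.5],
    [0.15, -0.0135, -0.04, 0, 0.5],
  ],
)

```text
time: 11.2
ee_pos: [0.5357, -0.1881, 0.0698]
tcp_rot: [126.3, 89.7, 13.4]
wrist_force: [-0.3, -0.1, -0.4]
opening: 0.0643
```

```bash
python3 - <<'E'
from workcell import bot,cams
from h import *
d=wrist(bot,cams); t=cams.camera("side"); p=cams.camera("top");print(d["o"]["ee_pos"],d["o"]["wrist_force"],d["o"]["opening"])
a=cv2.resize(d["frame"][180:360,190:370],(400,400));b=cv2.resize(t["frame"][170:270,200:300],(400,400),interpolation=2)
cv2.imwrite("pics/c5.png",np.hstack([a,b]))
E
```

```text
[ 0.53571527 -0.18814276  0.06976523] [-0.3104045  -0.10920064 -0.35386765] 0.06428507771436458
```

View pics/c5.png

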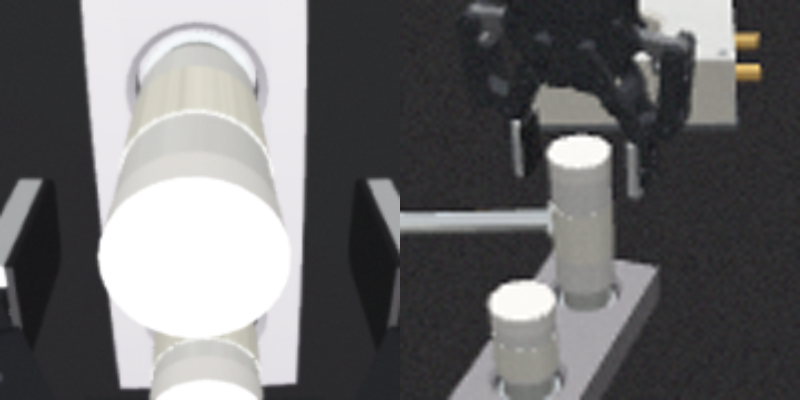

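```bash
python3 - <<'E'
from workcell import bot,cams
from h import *
d=wrist(bot,cams)
X=wplane(d,(277.7,295.7),.125);print(X,wproj(d,(*d["o"]["ee_pos"][:2],.125)),go(d["o"],[X[0],X[1],.055],-22))
c=d["depth"][290:300,270:286];print(np.median(c), )
E
```

```text
[ 0.53406441 -0.18797671  0.125     ] [281.12564813 294.71901999] ([0.015, -0.0015, 0.0006], 'jaw', np.float64(-23.0), 'roll', -0.0169)
0.13486573
```

Request:
apply_moves(
  commands=[
    [0.005, 0, 0, 0, 0.5],
    [0.01, 0, 0, 0, 0.5],
    [0.014, 0, 0, 0, 0.5],
    [0.014, 0, 0, 0, 0.5],
  ],
)

```text
time: 11.8
ee_pos: [0.5355, -0.1879, 0.0554]
tcp_rot: [132.8, 89.7, 19.8]
wrist_force: [0.4, -0.2, -0.7]
opening: 0.064
```

Request:
apply_moves(
  commands=[
    [0, -0.0015, 0, 0, 0.5],
    [0, -0.0015, 0, 0, -1],
    [0, -0.0015, 0, 0, -1],
    [0, -0.0015, 0, 0, -1],
    [0, -0.0015, 0, 0, -1],
    [0, -0.0015, 0, 0, -1],
    [0, -0.0015, 0, 0, -1],
    [0, -0.0015, 0, 0, -1],
  ],
  newtons=80,
)

```text
time: 12.6
ee_pos: [0.5343, -0.1874, 0.0558]
tcp_rot: [127.9, 89.7, 14.9]
wrist_force: [-0.6, 0.3, 5.8]
opening: 0.0345
```

Request:
apply_moves(
  commands=[
    [-0.01, 0, 0, 0, -1],
    [-0.03, 0, 0, 0, -1],
    [-0.06, 0, 0, 0, -1],
    [-0.09, 0, 0, 0, -1],
    [-0.12, 0, 0, 0, -1],
    [-0.13, 0, 0, 0, -1],
    [-0.13, 0, 0, 0, -1],
  ],
)

```text
time: 13.3
ee_pos: [0.5342, -0.1879, 0.187]
tcp_rot: [119.0, 89.6, 6.0]
wrist_force: [0.7, 0.2, -1.8]
opening: 0.0348
```

```bash
python3 - <<'E'
from workcell import bot,cams
from h import *
d=wrist(bot,cams); o=d["o"]; t=cams.camera("side");print(o["ee_pos"],o["wrist_force"],o["opening"])
a=cv2.resize(d["frame"][180:360,190:370],(400,400));b=cv2.resize(t["frame"][130:270,190:330],(400,400),interpolation=2)
cv2.imwrite("pics/c6.png",np.hstack([a,b]))
print(go(o,[.568,.1065,.185],-2.6),go(o,[.568,.1065,.185],-22))
E
```

```text
[ 0.53418366 -0.18787141  0.18695548] [ 0.71928259  0.23874757 -1.83344111] 0.03479071767877023
([0.0024, -0.0838, -0.2842], 'jaw', np.float64(-23.0), 'roll', -0.3555) ([0.0024, -0.0838, -0.2842], 'jaw', np.float64(-23.0), 'roll', -0.0169)
```

View pics/c6.png

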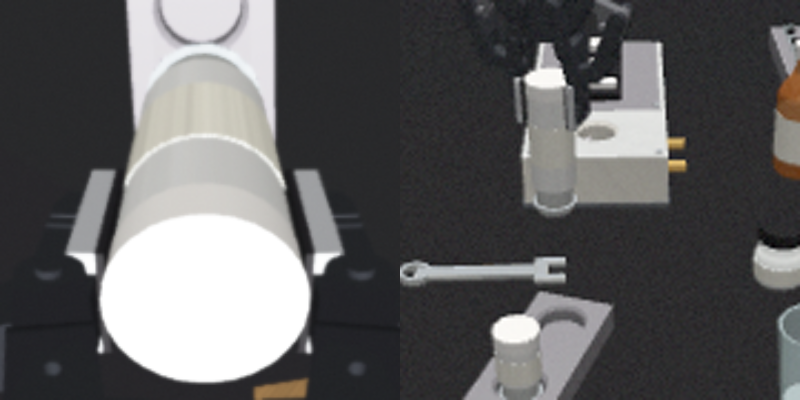

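```bash
cat >> h.py <<'E'
def cloud(d,uv):
    K=d["camera_matrix"];uv=np.asarray(uv,float);x=(uv[:,0]-K[0,2])/K[0,0];y=(uv[:,1]-K[1,2])/K[1,1];r=np.hypot(x,y)+1e-9
    z=d["depth"][uv[:,1].astype(int),uv[:,0].astype(int)]
    P=np.c_[x/r*np.tan(r)*z,y/r*np.tan(r)*z,z]; return P[z>0]@d["T"][:3,:3].T+d["T"][:3,3]
E
python3 - <<'E'
from workcell import bot,cams
from h import *
d=wrist(bot,cams);o=d["o"]
m=(d["frame"].min(2)>243).astype(np.uint8); n,l,st,ce=cv2.connectedComponentsWithStats(m)
k=l[310,282]; print(st[k],ce[k]); v,u=np.nonzero(l==k)
(e,ax,an)=cv2.fitEllipse(max(cv2.findContours((l==k).astype(np.uint8),0,1)[0],key=len)); print(e,ax,an)
P=cloud(d,np.c_[u,v]); c=np.median(P,0); print("top",P.mean(0),c)
A=np.c_[P[:,:2]-P[:,:2].mean(0),np.ones(len(P))]; s,*_=np.linalg.lstsq(A,P[:,2],rcond=None); print("slopes",s, (A@s-P[:,2]).std())
# side rays of canister: points below top
uu,vv=np.meshgrid(np.arange(250,310),np.arange(196,275)); Q=cloud(d,np.c_[uu.ravel(),vv.ravel()])
Q=Q[(np.hypot(Q[:,0]-c[0],Q[:,1]-c[1])<.03)&(Q[:,2]<c[2]-.015)]
from scipy.optimize import least_squares
f=lambda p: np.hypot(Q[:,0]-p[0]-p[2]*(Q[:,2]-c[2]),Q[:,1]-p[1]-p[3]*(Q[:,2]-c[2]))-.018
r=least_squares(f,[c[0],c[1],0,0],loss="soft_l1",f_scale=.002); print("axis at top",r.x,"n",len(Q),"zrange",Q[:,2].min(),Q[:,2].max(),np.abs(r.fun).mean()); print("ee",o["ee_pos"])
E
```

```text
[ 235  277   94   75 5514] [281.84929271 313.64726152]
(281.8470153808594, 313.65936279296875) (74.08045196533203, 92.72306823730469) 89.50761413574219
top [ 0.53353894 -0.18786725  0.25400247] [ 0.53391674 -0.18691681  0.25474545]
slopes [0.25928791 0.65400051 0.25400247] 0.0077906161223500634
axis at top [ 0.53346933 -0.18761362  0.00693171  0.01659497] n 3536 zrange 0.009734422366921625 0.23973138814443473 0.0006699106722052843
ee [ 0.53328033 -0.1875465   0.18433672]
```

Request:
apply_moves(
  commands=[
    [-0.005, -0.01, -0.045, -0.1, -1],
    [-0.005, -0.02, -0.09, -0.2, -1],
    [-0.005, -0.03, -0.135, -0.3, -1],
    [-0.005, -0.042, -0.186, -0.356, -1],
    [-0.005, -0.042, -0.186, -0.356, -1],
    [-0.005, -0.042, -0.186, -0.356, -1],
    [-0.005, -0.042, -0.186, -0.356, -1],
  ],
)

```text
time: 14.15
ee_pos: [0.5665, -0.0004, 0.1884]
tcp_rot: [149.6, 89.9, 57.0]
wrist_force: [0.4, -0.4, -1.2]
opening: 0.0344
```

```bash
python3 - <<'E'
from workcell import bot,cams
from h import *
d=wrist(bot,cams);o=d["o"];print(o["ee_pos"],o["tcp_rot"],o["wrist_force"],o["qd"].max())
np.savez("w7.npz",frame=d["frame"],T=d["T"],camera_matrix=d["camera_matrix"],depth=d["depth"],ee=o["ee_pos"])
print(wproj(d,(.5685,.106,.06)))
f=d["frame"]; cv2.imwrite("pics/w7.png",cv2.resize(f[60:360,130:430],None,fx=2,fy=2,interpolation=2))
E
```

```text
[ 5.66469559e-01 -4.14871579e-04  1.88409038e-01] [149.59810109  89.86092095  56.99175932] [ 0.35013313 -0.35174713 -1.18116234] 0.4291454204859321
[278.25753905  78.14637137]
```

View pics/w7.png

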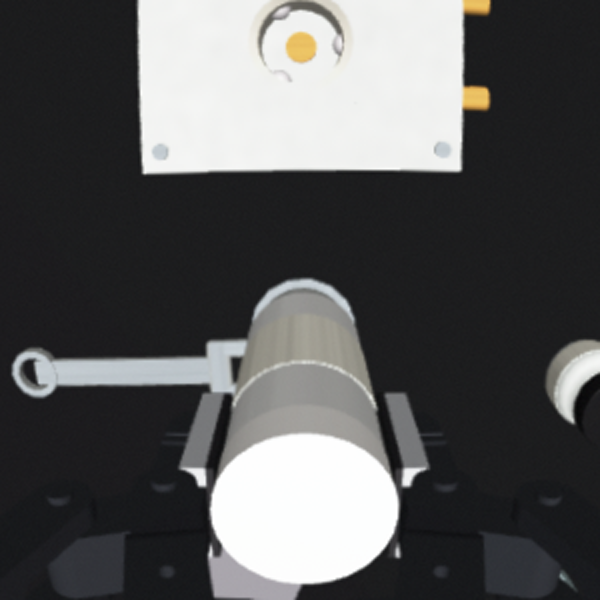

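The socket shows clearly: mouth at about (301,36) in the crop, brass pin at (301,47). The trap is upright in the pads.

```bash
python3 - <<'E'
from h import *
d=np.load("w7.npz"); f=d["frame"].astype(int)
b,g,r=f[...,0],f[...,1],f[...,2]
m=((r-b)>60).astype(np.uint8); n,l,st,ce=cv2.connectedComponentsWithStats(m)
k=l[83,280]; print("pin",st[k],ce[k],wplane(d,ce[k],.027))
S=np.array([.5685,.106,.06])
# fit mouth: mouth chamfer outer radius 24, bore 20: overlay
im=cv2.resize(d["frame"][50:130,230:330],None,fx=7,fy=7,interpolation=2)
for c,col in (((wplane(d,ce[k],.027)[:2]),(0,0,255)),((.5685,.106),(255,0,0))):
    for R_,z in ((.024,.06),(.02,.02)):
        for a in np.linspace(0,2*np.pi,90): 
            p=(wproj(d,(c[0]+R_*np.cos(a),c[1]+R_*np.sin(a),z))-[230,50]+.5)*7; cv2.circle(im,tuple(int(v) for v in p),1,col,-1)
cv2.imwrite("pics/ov.png",im)
# trap axis
class _:0
c=[0]; from scipy.optimize import least_squares
D={k:d[k] for k in d.files}
uu,vv=np.meshgrid(np.arange(250,315),np.arange(195,272)); Q=cloud(D,np.c_[uu.ravel(),vv.ravel()]); e=D["ee"]
Q=Q[(np.hypot(Q[:,0]-e[0],Q[:,1]-e[1])<.03)&(Q[:,2]<.24)&(Q[:,2]>.14)]
fn=lambda p: np.hypot(Q[:,0]-p[0]-p[2]*(Q[:,2]-.2),Q[:,1]-p[1]-p[3]*(Q[:,2]-.2))-.018
q=least_squares(fn,[e[0],e[1],0,0],loss="soft_l1",f_scale=.001); print("axis@.2",q.x,"foot",q.x[:2]-q.x[2:]*.058,len(Q),np.abs(q.fun).mean(),"ee",e)
# station top corners
print([wplane(D,(130+x/2,60+y/2),.06).round(4) for x,y in ((143,173),(462,170))])
E
```

```text
pin [273  76  15  15 185] [280.06486486  83.17837838] [0.56995813 0.10404836 0.027     ]
axis@.2 [ 0.56619682 -0.00142297  0.00364399  0.01604132] foot [ 0.56598546 -0.00235337] 3150 0.00036744042525354854 ee [ 5.66469559e-01 -4.14871579e-04  1.88409038e-01]
[array([0.4928, 0.0467, 0.06  ]), array([0.644 , 0.0413, 0.06  ])]
```

View pics/ov.png

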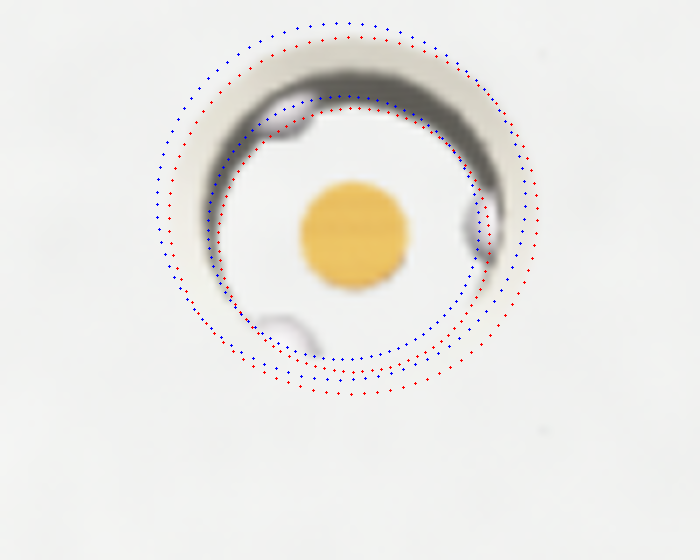

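Request:
apply_moves(
  commands=[
    [0, -0.001, -0.045, 0, -1],
    [0, -0.0018, -0.085, 0, -1],
    [0, -0.0018, -0.107, 0, -1],
    [0, -0.0018, -0.107, 0, -1],
    [0.03, -0.0018, -0.107, 0, -1],
    [0.05, -0.0018, -0.107, 0, -1],
    [0.065, -0.0018, -0.107, 0, -1],
    [0.065, -0.0018, -0.107, 0, -1],
    [0.065, -0.0018, -0.107, 0, -1],
  ],
  newtons=100,
)

```text
time: 15.1
ee_pos: [0.57, 0.1054, 0.1246]
tcp_rot: [136.8, 89.8, 44.1]
wrist_force: [0.5, -0.5, -1.6]
opening: 0.0342
```

```bash
python3 - <<'E'
from workcell import bot,cams
from h import *
o=bot.get_obs();print(o["ee_pos"],go(o,[.5695,.1065,.123],-2.6))
t=cams.camera("side");b=cv2.resize(t["frame"][110:210,210:310],(600,600),interpolation=2)
cv2.imwrite("pics/s8.png",b)
E
```

```text
[0.56997523 0.10540673 0.12455408] ([0.0016, -0.0005, -0.0011], 'jaw', np.float64(-2.7), 'roll', -0.0021)
```

View pics/s8.png

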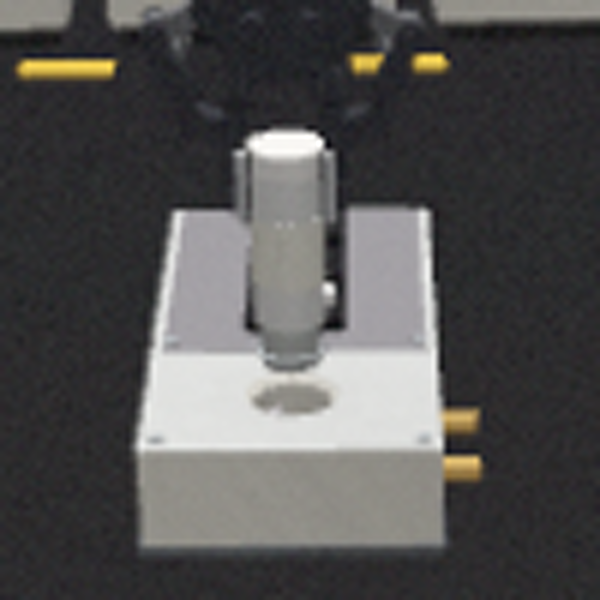

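The trap hangs upright over the socket mouth. Insertion from here goes by force.

Request:
apply_moves(
  commands=[
    [0.008, -0.0005, -0.001, 0, -1],
    [0.014, -0.0005, -0.001, 0, -1],
    [0.018, -0.0005, -0.001, 0, -1],
    [0.021, -0.0005, -0.001, 0, -1],
    [0.024, -0.0005, -0.001, 0, -1],
    [0.024, -0.0005, -0.001, 0, -1],
  ],
)

```text
time: 15.75
ee_pos: [0.5697, 0.1068, 0.1006]
tcp_rot: [133.7, 89.8, 41.0]
wrist_force: [-0.0, -0.7, -0.4]
opening: 0.0342
```

Request:
apply_moves(
  commands=[
    [0.003, 0, 0, 0, -1],
    [0.006, 0, 0, 0, -1],
    [0.009, 0, 0, 0, -1],
    [0.011, 0, 0, 0, -1],
    [0.011, 0, 0, 0, -1],
  ],
)

```text
time: 16.25
ee_pos: [0.5696, 0.1068, 0.0893]
tcp_rot: [137.4, 89.8, 44.7]
wrist_force: [-0.6, -0.2, -2.2]
opening: 0.0345
```

Request:
apply_moves(
  commands=[
    [0.003, 0, 0, 0, -1],
    [0.006, 0, 0, 0, -1],
    [0.008, 0, 0, 0, -1],
    [0.008, 0, 0, 0, -1],
  ],
  newtons=120,
)

```text
time: 16.65
ee_pos: [0.5698, 0.1063, 0.0815]
tcp_rot: [115.6, 89.8, 22.9]
wrist_force: [0.5, -4.0, 2.3]
opening: 0.034
```

Request:
apply_moves(
  commands=[
    [0.003, 0, 0, 0, -1],
    [0.006, 0, 0, 0, -1],
    [0.008, 0, 0, 0, -1],
    [0.008, 0, 0, 0, -1],
  ],
)

```text
time: 17.05
ee_pos: [0.5697, 0.1061, 0.0725]
tcp_rot: [109.9, 89.9, 17.1]
wrist_force: [2.9, -2.4, -7.1]
opening: 0.0338
```

Request:
apply_moves(
  commands=[
    [0.002, 0, 0, 0, -1],
    [0.004, 0, 0, 0, -1],
    [0.005, 0, 0, 0, -1],
    [0.005, 0, 0, 0, -1],
  ],
)

```text
time: 17.45
ee_pos: [0.5699, 0.1061, 0.0679]
tcp_rot: [107.5, 89.8, 14.7]
wrist_force: [-0.7, -2.9, 3.4]
opening: 0.0338
```

Request:
apply_moves(
  commands=[
    [0.0015, 0, 0, 0, -1],
    [0.003, 0, 0, 0, -1],
    [0.003, 0, 0, 0, -1],
  ],
)

```text
time: 17.75
ee_pos: [0.57, 0.106, 0.0661]
tcp_rot: [105.5, 89.8, 12.7]
wrist_force: [-2.9, -2.9, 9.8]
opening: 0.034
```

Request:
apply_moves(
  commands=[
    [0.001, 0, 0, 0, -1],
    [0.002, 0, 0, 0, -1],
    [0.002, 0, 0, 0, -1],
  ],
)

```text
time: 18.05
ee_pos: [0.57, 0.1061, 0.066]
tcp_rot: [105.7, 89.7, 12.9]
wrist_force: [-5.1, -4.3, 16.6]
opening: 0.0337
```

Request:
apply_moves(
  commands=[
    [0.002, 0, 0, 0, -1],
    [0.003, 0, 0, 0, -1],
    [0.003, 0, 0, 0, -1],
    [0.003, 0, 0, 0, -1],
    [0.003, 0, 0, 0, -1],
    [0.003, 0, 0, 0, -1],
  ],
)

```text
time: 18.65
ee_pos: [0.5701, 0.1061, 0.066]
tcp_rot: [105.5, 89.6, 12.8]
wrist_force: [-7.4, -5.3, 24.3]
opening: 0.0339
```

```bash
python3 - <<'E'
from workcell import bot,cams
from h import *
d=wrist(bot,cams);o=d["o"];print(o["time"],o["ee_pos"],o["wrist_force"],o["opening"])
# trap top height from side/top cameras' depth
for c in ("side","top"):
    t=cams.camera(c);K=t["camera_matrix"]
    v,u=np.mgrid[0:420,0:560]; z=t["depth"]; P=np.stack([(u-K[0,2])/K[0,0]*z,(v-K[1,2])/K[1,1]*z,z],-1)-t["t"]; P=P@t["R"]
    m=(np.hypot(P[...,0]-.57,P[...,1]-.106)<.017)&(P[...,2]>.09)&(z>0)&(t["frame"].min(2)>200); print(c,m.sum(),np.percentile(P[m][:,2],[10,50,90]) if m.any() else "")
    for X,n in (((.5755,.2505,.078),"rd"),((.5777,.305,.078),"sq"),((.573,.1955,.078),"bar")):
        k=(np.abs(P[...,0]-X[0])<.005)&(np.abs(P[...,1]-X[1])<.005)&(z>0); print(n,k.sum(),np.median(P[k][:,2]) if k.any() else "")
    for n in ("short_trap","amber","jar","beaker","wrench","carton"): print(n,[[int(x) for x in r["rect"]] for r in cams.spot_in(n,c)][:1],end=" ")
    print()
print(bot.get_obs()["ee_pos"],bot.get_obs()["wrist_force"])
E
```

```text
18.65 [0.570089   0.10609567 0.06596619] [-7.37148814 -5.345066   24.2539213 ] 0.033855742694706335
side 44 [0.13523816 0.13655912 0.13739594]
rd 0 
sq 4 0.07996688228310486
bar 0 
short_trap [[221, 237, 237, 270]] amber [[324, 143, 342, 193]] jar [[315, 204, 331, 229]] beaker [[321, 236, 348, 277]] wrench [[187, 218, 246, 227]] carton [] 
top 380 [0.57137828 0.57332611 0.57496412]
rd 0 
sq 0 
bar 0 
short_trap [[344, 250, 362, 268]] amber [[194, 129, 217, 165]] jar [[273, 160, 294, 179]] beaker [[347, 154, 365, 184]] wrench [[272, 248, 286, 297]] carton [[412, 242, 469, 283]] 
[0.57007149 0.10608098 0.06593292] [-7.81288003 -4.76414036 23.54948839]
```

```bash
python3 -c "
from workcell import bot
print(bot.job_done())"
```

```text
the job is handed in; nothing more can be done
None
```

I pressed the round, square and bar keys in that order, each to its stop and released. I then moved the tall trap into the socket, clicked it in, and handed in at about 18.7 s while still pressing it down.

**Last checks**
- **Keys:** each press ended at a hard stop, with 8–17 N against the 5 N the key needs. The square key's top read about 80 mm high at the end, so it is up. I had no depth reading on the round and bar keys to confirm they are back up; the fingers left both.
- **Click:** the force went from +2 N to −7 N as the foot passed the catch, so the balls snapped in.
- **Home:** the tool height stayed at 66 mm while the push rose from about 10 to 24 N, so the trap stands on the floor and has not slipped. The side camera put its top at 136.5 mm against 135 mm expected, within the camera's error (the square key also read 2 mm high).
- **Bystanders:** the network's boxes matched the start to within a few pixels. There were two exceptions in the side view: it missed the carton, which the top view showed unmoved, and it drew the wrench's box 9 px wider at one end.

**What disagreed**
- **Fingertips:** the shut fingertips touched about 30 mm higher than the stated TCP, so I found the key contact height by force.
- **Cameras:** the wrist and top cameras differed by about 2–3 mm in y, and I aimed at the socket between the two.
- **Side force:** about 9 N of sideways force remained at the end, with the trap already on the floor.

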